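# Register a stripe mask on the spraying jig

### The job

Mask the bonnet on the spraying jig for its twin stripes: take the twin-slot mask out of the rack and register it on the jig, handle upwards, lined up level over both dowels before you lower it, until it lies fully home on both rails, then let go (either end may go to either dowel). Leave the other two masks in the rack and do not push the other things on the bench about.

Things in the scene. Friction and masses are not known exactly. Their poses are not given: they have to be found in the camera images.
- twin_mask: The mask to fit: 6 mm aluminium plate, 180 (x) x 100 (y) mm, 0.2 to 0.35 kg, with two parallel 112 x 20 mm slots along x, centred at y = -24 and +24 mm, and a bridge handle on one face. Origin: centre of the underside (face without handle); z towards the handle. A half turn about z leaves it the same. Starts on edge in any slot of the rack, y up, handle towards the rack's +x.
- twin_grip (a point): middle of the twin mask's handle bar, 36 mm above the underside. The bar is 132 mm long (along x), 12 mm wide, z 30 to 42 mm, on feet 10 x 12 mm at x = -61 and +61 mm, so 24 mm are free between bar and plate.
- twin_edge (a point): middle of the twin mask's long edge that is uppermost in the rack (y = 50, z = 3 mm, at half thickness). From here inwards a plain rim 16 mm wide, then a slot.
- twin_hole_a (a point): centre, at the underside, of the twin mask's dowel hole at x = -76 mm, y = 0; 12.5 mm across, right through
- twin_hole_b (a point): centre, at the underside, of the twin mask's dowel hole at x = +76 mm, y = 0; 12.5 mm across, right through
- round_mask: another mask of the same outline, thickness, handle and dowel holes, but with one round window 72 mm across instead of slots; same frame; stands in the rack in the same way. Stays there.
- broad_mask: a third mask of the same outline, thickness, handle and dowel holes, but with a single broad slot 112 x 36 mm in the middle; same frame; stands in the rack in the same way. Stays there.
- rack: wooden rack fixed to the bench. Origin: centre of the underside. Base board 190 (x) x 200 (y) x 14 mm; three slots along y, at x = -62, 0, +62 mm, each with two pairs of uprights 12 (x) x 16 (y) x 70 mm at y = -82 and +82 mm, 9 mm apart, open between. Masks stand on the board, tops 114 mm above the bench; lift one 70 mm to clear the uprights. About 56 mm clear between plates, less the 36 mm of the handles.
- jig: spraying jig fixed to the bench. Origin: centre of the underside. Plywood base 230 (x) x 124 (y) x 18 mm; aluminium rails 26 (x) x 104 (y) mm across it at x = -76 and +76 mm, tops 40 mm above the bench, each with a dowel in its middle; between them a grey domed model bonnet, top 34 mm above the bench, which a seated mask does not touch.
- jig_seat_a (a point): foot of the dowel at the jig's x = -76 mm, on the rail's top; axes as the jig's, z up. The steel dowel is 10 mm across and 24 mm tall, its top 8 mm tapered to 4 mm across.
- jig_seat_b (a point): foot of the dowel at the jig's x = +76 mm, the same as the other. A seated mask's underside lies at this height.
- spray_can: standing spray can, 54 mm across, 182 mm tall; origin at the middle of its foot. Bystander.
- paint_tin: standing paint tin with wire handle, 100 mm across (about 120 with the wire), 113 mm tall; origin at the middle of its foot. Bystander.
- tape_roll: roll of masking tape lying flat, 100 mm across, 30 mm high; origin at the middle of its underside. Bystander.
- sanding_block: sanding block, 115 (x) x 60 (y) x 28 mm; origin at the middle of its underside. Bystander.
- cutter_knife: yellow cutter knife lying flat, 24 mm wide, 22 mm high, reaching from x = -73 to +93 mm (blade end); origin on its underside. Bystander.
- brush_pot: plastic pot with brushes, 80 mm across, brushes reaching 185 mm high and up to 45 mm from its axis; origin at the middle of its foot. Bystander.

How it is judged:
On the way:
1. the twin mask is above the jig, roughly level, handle up, both dowel holes lined up over the two dowels (within 8 mm) (((horizontal distance between twin_hole_a and jig_seat_a below 0.008 m and z of twin_hole_a in the frame of jig_seat_a between 0.018 and 0.09 m and horizontal distance between twin_hole_b and jig_seat_b below 0.008 m and z of twin_hole_b in the frame of jig_seat_b between 0.018 and 0.09 m) or (horizontal distance between twin_hole_a and jig_seat_b below 0.008 m and z of twin_hole_a in the frame of jig_seat_b between 0.018 and 0.09 m and horizontal distance between twin_hole_b and jig_seat_a below 0.008 m and z of twin_hole_b in the frame of jig_seat_a between 0.018 and 0.09 m)) and angle between twin_mask's own z axis and vertical below 0.2 rad).
At the end, for the whole second after the job is handed in: The twin mask lies on the jig, handle up, at rest and let go: each hole within 3 mm of a dowel axis, underside within 3 mm of both rail tops, level within 0.03 rad. The other two masks and all bystanders are within 30 mm of where they started (((horizontal distance between twin_hole_a and jig_seat_a below 0.003 m and z of twin_hole_a in the frame of jig_seat_a between -0.003 and 0.003 m and horizontal distance between twin_hole_b and jig_seat_b below 0.003 m and z of twin_hole_b in the frame of jig_seat_b between -0.003 and 0.003 m) or (horizontal distance between twin_hole_a and jig_seat_b below 0.003 m and z of twin_hole_a in the frame of jig_seat_b between -0.003 and 0.003 m and horizontal distance between twin_hole_b and jig_seat_a below 0.003 m and z of twin_hole_b in the frame of jig_seat_a between -0.003 and 0.003 m)) and angle between twin_mask's own z axis and vertical below 0.03 rad and linear speed of twin_mask below 0.01 m/s and angular speed of twin_mask below 0.1 rad/s and distance of each of round_mask, broad_mask, spray_can, paint_tin, tape_roll, sanding_block, cutter_knife, brush_pot from where it was at the start of the episode below 0.03 m); the robot touches nothing.
It fails at once if one of the other two masks is moved more than 30 mm (distance of any of round_mask, broad_mask from where it was at the start of the episode above 0.03 m).
It fails at once if one of the bystanders on the bench is moved more than 30 mm (distance of any of spray_can, paint_tin, tape_roll, sanding_block, cutter_knife, brush_pot from where it was at the start of the episode above 0.03 m).
It also fails if it takes over 72 s, if anything falls off the work surface, if the arm or the gripper's body presses on something with over 40 N, if the wrist force passes 120 N, or if a joint passes its speed limit or range.

### The arm

A 6-joint arm with a two-finger parallel gripper is mounted at the origin on the work surface. World frame = base frame: x ahead of the robot, y to its left, z up, the work surface at z = 0. Lengths are in m, angles in rad, forces in N, time in s.
With the tool pointing down it reaches from about 0.35 to 0.85 m from the base axis. Payload 8.1 kg.
Tool frame: the origin (TCP) lies between the finger pads; the fingertips stand 11 mm ahead of it and the grasp point (between the pads) lies 8 mm behind it (tips_ahead is the z of the fingertips in the tool frame, in m); z points along the fingers, y is the line along which they close (so a half turn about z gives the same grasp; the last joint's range is limited). The gripper opens to 93 mm and grips with 3 to 60 N. Pads are 15 mm wide; open, the fingers measure 128 mm over their backs; the gripper's body (75 mm by 188 mm) begins 65 mm behind the grasp point.
Start: joints at [-1.351, 0.13, 1.488, -0, 1.523, -0.085], TCP at [0.18, -0.572, 0.23] pointing down, gripper open.
Joint ranges: [-2.96, 2.96], [-0.89, 2.26], [0.02, 2.5], [-1.34, 4.48], [0, 2.73], [-2.66, 2.66]. Speed limits (rad/s): [2.39, 2.39, 2.79, 3.14, 3.14, 3.14].

### API

Orientations are given as a rotation vector (axis times angle).
In Python, from plant import read_state, read_camera, close_job, tips_ahead gives the robot as it stands. The module is installed in compiled form; this text tells all that it offers.
- The arm moves only by the tool move_arm, never from a script. Its argument "plan" is a list of rows, each a list of 7 numbers: the turn, a rotation vector about the tool's x, y, z in units of 6 degrees (1.0 is 6 degrees), then the shift along the tool's x, y, z in units of 25 mm (1.0 is 25 mm), then the finger opening in mm, from 0 to 93. A call has exactly 10 rows; each row shifts and turns the commanded pose from where the row before left it, along the tool's axes as they then stand; what a row does not reach is not made up. A row lasts 1/10 s, in which the tool goes at most 50 mm and 8.59 degrees, less where a joint would pass 70% of its speed; a pose out of reach is approached as far as the arm can. A call is refused whole if a number of a shift passes 1 or a number of a turn 1, either way. A call with a gripper value outside its range is refused whole. The fingers move at their own pace and stop on an object; "force" is the grip in N (left out, the last holds). Time passes only in rows, so rows that do not move let the fingers close, or fill a call up. It gives the time, the measured TCP pose, the force, the opening and the grip force at its end, in the units of the state.
- read_state(): the state, without advancing time (a new reading comes with each control period).
- read_camera(name): name is "scene" or "top" or "wrist"; returns a dict with "frame" (480x640x3 uint8, red, green, blue), "z_map" (480x640 float32, m along the optical axis (not along the pixel's ray), 0 where there is no reading), "fx", "fy", "cx", "cy" (pixels), "rvec" (rotation vector, rad) and "tvec" (3), from world to camera coordinates, as OpenCV has them. Camera axes: x right, y down, z forward; pixel columns grow to the right and rows downward; lengths in m; the calibration is good to about 2 mm. A picture is of the moment at which its call begins.
- close_job(): hands the job in; it is judged then, once.
The state is a dict: "t": time; "q": joint angles; "dq": joint speeds; "joint_torque": joint torques, N m; "tool_pos": TCP position; "orientation": TCP orientation; "force": force on the tool from outside, world axes, zero at the start; "wrist_torque": the same for the moment, N m; "opening": finger opening in m; "gripper_force": force on a finger pad.
Only numpy, scipy, OpenCV 4.12 (cv2) and the standard library are available. Lean on these libraries where they do the work, as an engineer would, in place of code of your own. Each camera call takes 0.05 s, during which the arm holds its last target. There are 200 camera calls.

## Working session

There is one attempt and no reset: what is moved stays moved. The work goes in short steps, Python scripts to look and compute and a tool call to move; the robot and the scene stay as the last step left them, time stands still between calls to the robot, and variables do not carry over. Pictures are saved under pics/ and viewed, at most 10 in all, crops included, and the job is handed in when it is done.

Besides the shell and the picture viewer there is one more tool, called after ">>>" by a JSON object that holds its "fn" and its "kwargs". move_arm: Moves the arm, as the interface text tells. Its arguments: {"type":"object","properties":{"plan":{"type":"array","items":{"type":"array","items":{"type":"number"}}},"force":{"type":"number"}},"required":["plan"]}

```bash
mkdir -p pics
cat > h.py <<'E'
import numpy as np, cv2
from scipy.spatial.transform import Rotation as R
from plant import read_state, read_camera, close_job, tips_ahead
def cam(n):
    c=read_camera(n); c['R']=R.from_rotvec(np.ravel(c['rvec'])).as_matrix(); c['t']=np.ravel(c['tvec']); return c
def cloud(c):
    z=c['z_map']; v,u=np.mgrid[:480,:640]
    P=np.stack([(u-c['cx'])/c['fx']*z,(v-c['cy'])/c['fy']*z,z],-1)
    W=(P-c['t'])@c['R']; W[z<=0]=np.nan; return W
def save(n,f): cv2.imwrite('pics/'+n+'.png',cv2.cvtColor(f,cv2.COLOR_RGB2BGR))
E
python3 - <<'E'
from h import *
for n in('scene','top'):
    c=cam(n); save(n,c['frame']); np.save(n+'.npy',cloud(c)); print(n,-c['R'].T@c['t'],c['fx'],c['R'][2])
s=read_state(); print(s['tool_pos'],s['orientation'],s['t'],s['opening'],tips_ahead)
E
```

```text
scene [1.06902095 0.5128954  1.16397923] 493.38074416066894 [-0.38076271 -0.41219621 -0.82771616]
top [ 0.30485048 -0.02009628  1.56007465] 621.7867595806902 [ 0.19342485  0.00962229 -0.98106791]
[ 0.17997651 -0.57185951  0.22868941] [-3.10355132e+00 -4.76718492e-01  1.59494363e-04] 0.1 0.093077851635585 0.011
```

View pics/scene.png

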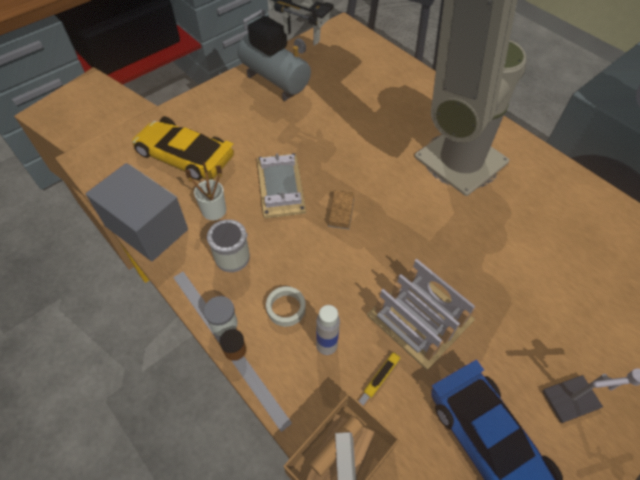

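View pics/top.png

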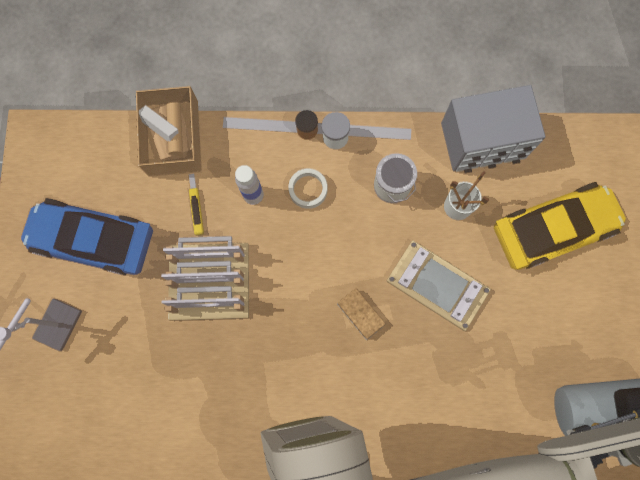

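The top view shows the rack at px (205,280), handles towards image-up; the jig at (440,286), rotated; the bystanders are round them, with nothing between rack and jig except the sanding block at (362,313). In the scene view the rack is at (425,312), and the plate nearest the robot seems to have a round window.

Run:
```python
from h import *
f=cv2.cvtColor(cv2.imread('pics/scene.png'),cv2.COLOR_BGR2RGB)
save('rack',cv2.resize(f[250:370,360:490],None,fx=5,fy=5,interpolation=cv2.INTER_CUBIC)[:600])
T=np.load('top.npy')
def at(u,v): print((u,v),T[v,u].round(3))
for p in [(205,280),(440,286),(362,313),(308,188),(248,180),(397,178),(463,200),(195,215)]: at(*p)
def rect(m,name):
    P=T[m][:, :2].astype(np.float32); r=cv2.minAreaRect(P); print(name,len(P),np.round(r[0],4),np.round(r[1],4),round(r[2],2)); print(cv2.boxPoints(r).round(3).tolist())
z=T[...,2]; b=np.zeros(z.shape,bool)
j=b.copy(); j[232:340,378:500]=1
rect(j&(z>.012)&(z<.022),'jigbase'); rect(j&(z>.037)&(z<.045),'rails')
k=b.copy(); k[228:330,155:258]=1
rect(k&(z>.010)&(z<.018),'rackbase'); rect(k&(z>.104)&(z<.12),'plates'); rect(k&(z>.075)&(z<.09),'uprights')
print(np.histogram(z[k],bins=np.arange(0,.13,.005)))
m=k&(z>.104)&(z<.12); n,l=cv2.connectedComponents(m.astype(np.uint8))
for i in range(1,n):
    if (l==i).sum()>20: rect(l==i,i)
```

```text
(205, 280) [0.514 0.289 0.028]
(440, 286) [ 0.504 -0.294  0.031]
(362, 313) [nan nan nan]
(308, 188) [ 0.762  0.038 -0.002]
(248, 180) [0.727 0.17  0.178]
(397, 178) [ 0.755 -0.182  0.112]
(463, 200) [ 0.714 -0.349  0.068]
(195, 215) [0.683 0.325 0.016]
jigbase 1698 [ 0.513  -0.2953] [0.3016 0.2303] 89.23
[[0.3959999978542328, -0.4449999928474426], [0.6259999871253967, -0.4480000138282776], [0.6299999952316284, -0.1459999978542328], [0.4000000059604645, -0.14300000667572021]]
rails 699 [ 0.5663 -0.3283] [0.178  0.2427] 57.57
[[0.41600000858306885, -0.33799999952316284], [0.6209999918937683, -0.4690000116825104], [0.7160000205039978, -0.3179999887943268], [0.5120000243186951, -0.18799999356269836]]
rackbase 2240 [0.5241 0.2826] [0.2382 0.2421] 82.21
[[0.3880000114440918, 0.1809999942779541], [0.628000020980835, 0.14800000190734863], [0.6600000262260437, 0.3840000033378601], [0.41999998688697815, 0.4169999957084656]]
plates 724 [0.5159 0.2848] [0.1318 0.1828] 2.24
[[0.44600000977516174, 0.37400001287460327], [0.45399999618530273, 0.19099999964237213], [0.5849999785423279, 0.19599999487
[... 594 characters left out ...]
09 , 0.095, 0.1  , 0.105, 0.11 , 0.115, 0.12 , 0.125]))
1 251 [0.5775 0.286 ] [0.0085 0.1802] 2.33
[[0.5699999928474426, 0.37599998712539673], [0.5770000219345093, 0.19599999487400055], [0.5849999785423279, 0.19599999487400055], [0.578000009059906, 0.37599998712539673]]
2 241 [0.5154 0.2865] [0.0077 0.1793] 2.44
[[0.5080000162124634, 0.37599998712539673], [0.5149999856948853, 0.19699999690055847], [0.5230000019073486, 0.19699999690055847], [0.5149999856948853, 0.37599998712539673]]
3 232 [0.4536 0.2823] [0.0076 0.1793] 2.02
[[0.44699999690055847, 0.3720000088214874], [0.453000009059906, 0.19300000369548798], [0.460999995470047, 0.19300000369548798], [0.45399999618530273, 0.3720000088214874]]
```

View pics/rack.png

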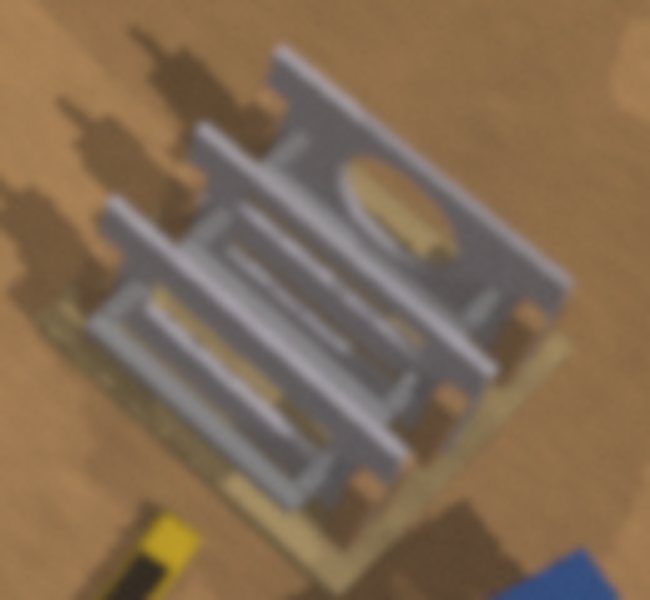

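Run:
```python
from h import *
S=np.load('scene.npy'); c=cam('scene')
a=np.radians(2.3); ex=np.array([np.cos(a),np.sin(a),0]); ey=np.array([-np.sin(a),np.cos(a),0])
for n,o in (('far',(.5775,.286)),('mid',(.5154,.2865)),('near',(.4536,.284))):
    print(n)
    for z in range(108,20,-6):
        r=''
        for y in range(-80,81,8):
            p=np.array([*o,0])+ex*.003+ey*y/1000+[0,0,z/1000]
            q=c['R']@p+c['t']; u=int(round(c['fx']*q[0]/q[2]+c['cx']));v=int(round(c['fy']*q[1]/q[2]+c['cy']))
            d=c['z_map'][v,u]-q[2]; r+='#' if abs(d)<.008 else ('o' if d>0 else '-')
        print(z,r)
```

```text
far
108 #####################
102 #####################
96 #####################
90 #####################
84 #########o##oo##o####
78 ####oooooooooooooo###
72 -o##oooooooooooooo##-
66 -##-oooooooooooooo##-
60 -#-#oooooooooooooo-#-
54 -#-##o###oo####oo--#-
48 -#-o-#######o####--o-
42 -#-#o###########o--#-
36 ---############o#--o-
30 ---#########o#-##--#-
24 ---#########o####-##-
mid
108 #####################
102 #####################
96 ####ooooo#oooooooo###
90 ####oooooooooooooo###
84 ######oo###o#o#######
78 ####################-
72 -o#################--
66 -##################--
60 -#--##############---
54 -#--##o##########----
48 -#-#ooooooooooooo----
42 ---#ooooooooooooo----
36 ---##o##o######o#-#--
30 ---##o###oo#o#o##-#--
24 --####o####o#####-#--
near
108 #################-###
102 #########o###########
96 ########ooo-#########
90 #######oooooo########
84 ####o##o-ooooo#######
78 -#####ooooooooo#####-
72 -#####ooooooooo####--
66 -#####ooooooooo####--
60 -#-##oooooooooo####--
54 -#-###ooooooooo##-o--
48 ---####ooooooo###-#--
42 ---###o#oooooo###-#--
36 ---#######o######-#--
30 --###o###########-#o-
24 ---##-#-##-#-##---#--
```

The depth test is clear: the middle mask has slots at z 84–96 and 42–48, so it is the twin. The far one is the broad mask and the near one is the round mask. Plan: grip the twin's upper rim, lift it, pitch it outwards, lay it on the free bench, then regrasp the handle from above.

>>> {"fn": "move_arm", "kwargs": {"plan": [[0,0,0,0.8,-1,0,40],[0,0,0,0.8,-1,0,40],[0,0,0,0.8,-1,0,40],[0,0,0,0.8,-1,0,40],[0,0,0,0.8,-1,0,40],[0,0,0,0.8,-1,0,40],[0,0,0,0.8,-1,0,40],[0,0,0,0.8,-1,0,40],[0,0,0,0.8,-1,0,40],[0,0,0,0.8,-1,0,40]], "force": 40}}

```text
t: 1.15
tool_pos: [0.296, -0.2725, 0.2294]
orientation: [-3.105, -0.476, 0.0]
force: [0.2, -0.4, -0.2]
opening: 0.0399
gripper_force: 0.0
```

>>> {"fn": "move_arm", "kwargs": {"plan": [[0,0,0,0.8,-1,0,40],[0,0,0,0.8,-1,0,40],[0,0,0,0.8,-1,0,40],[0,0,0,0.8,-1,0,40],[0,0,0,0.8,-1,0,40],[0,0,0,0.8,-1,0,40],[0,0,0,0.8,-1,0,40],[0,0,0,0.8,-1,0,40],[0,0,0,0.8,-1,0,40],[0,0,0,0.8,-1,0,40]]}}

```text
t: 2.15
tool_pos: [0.4117, 0.0261, 0.2295]
orientation: [3.105, 0.477, 0.0]
force: [-0.1, -0.6, 0.3]
opening: 0.0399
gripper_force: 0.0
```

>>> {"fn": "move_arm", "kwargs": {"plan": [[0,0,-1,0,0,0,40],[0,0,-1,0,0,0,40],[0,0,-1,0,0,0,40],[0,0,-1,0,0,0,40],[0,0,-1,0,0,0,40],[0,0,-1,0,0,0,40],[0,0,-1,0,0,0,40],[0,0,-1,0,0,0,40],[0,0,-1,0,0,0,40],[0,0,-1,0,0,0,40]]}}

```text
t: 3.15
tool_pos: [0.4114, 0.0247, 0.2294]
orientation: [-2.446, -1.971, 0.0]
force: [-0.4, -0.7, -0.0]
opening: 0.0402
gripper_force: 0.0
```

```bash
cat >> h.py <<'E'
def need(p=None,az=None,pitch=0):
    """turn and shift (units of 6 deg, 25 mm) in the present tool frame to TCP p, tool x at azimuth az (deg), pitched out by pitch"""
    s=read_state(); Rt=R.from_rotvec(s['orientation'])
    if p is not None: print('shift',(Rt.inv().apply(np.array(p)-s['tool_pos'])/.025).round(2))
    if az is not None:
        a=np.radians(az); G=R.from_matrix(np.array([[np.cos(a),np.sin(a),0],[np.sin(a),-np.cos(a),0],[0,0,-1]]).T.T)*R.from_euler('x',-pitch,degrees=True)
        print('turn',(np.degrees((Rt.inv()*G).as_rotvec())/6).round(2)); print('shift in goal frame',(G.inv().apply(np.array(p)-s['tool_pos'])/.025).round(2) if p is not None else '')
E
python3 - <<'E'
from h import *
need((.515,.2865,.23),92.3)
T=np.load('top.npy'); z=T[...,2]
c=cam('top'); f=c['frame']; hsv=cv2.cvtColor(f,cv2.COLOR_RGB2HSV)
j=np.zeros(z.shape,bool); j[232:340,378:500]=1
# bright low-saturation rails
m=(j&(hsv[...,1]<45)&(hsv[...,2]>150)).astype(np.uint8)
n,l,st,ce=cv2.connectedComponentsWithStats(m)
def ray(u,v,h):
    d=c['R'].T@[(u-c['cx'])/c['fx'],(v-c['cy'])/c['fy'],1]; o=-c['R'].T@c['t']; return (o+d*(h-o[2])/d[2])
for i in range(1,n):
    if st[i,4]>100:
        cn=cv2.findContours((l==i).astype(np.uint8),0,2)[0][0].reshape(-1,2)
        W=np.array([ray(u,v,.04)[:2] for u,v in cn],np.float32); r=cv2.minAreaRect(W)
        print(st[i],np.round(r[0],4),np.round(r[1],4),round(r[2],1))
save('jig',cv2.resize(f[230:342,375:505],None,fx=5,fy=5,interpolation=cv2.INTER_CUBIC))
for u,v in [(362,313)]: print('block',ray(u,v,.028))
b=(hsv[...,1]>120)&(hsv[...,2]<150)
w=cam('wrist'); save('w1',w['frame'])
print(w['R'],w['t'])
E
```

```text
shift [11.12  1.82 -0.03]
turn [-0.   -0.   -2.43]
shift in goal frame [10.3   4.56 -0.02]
[399 247  30  40 435] [ 0.5493 -0.2271] [0.0267 0.1067] 57.7
[ 413  259   54   53 1599] [ 0.5064 -0.2899] [0.1108 0.0921] 57.7
[451 280  31  41 463] [ 0.4679 -0.3549] [0.0281 0.1067] 57.2
block [ 0.43552491 -0.10105411  0.028     ]
[[ 9.78262523e-01 -2.07370266e-01  9.58727983e-05]
 [-1.98214043e-01 -9.34932275e-01  2.94300586e-01]
 [-6.09395562e-02 -2.87922237e-01 -9.55712905e-01]] [-0.39680843  0.07026885  0.4229179 ]
```

View pics/jig.png

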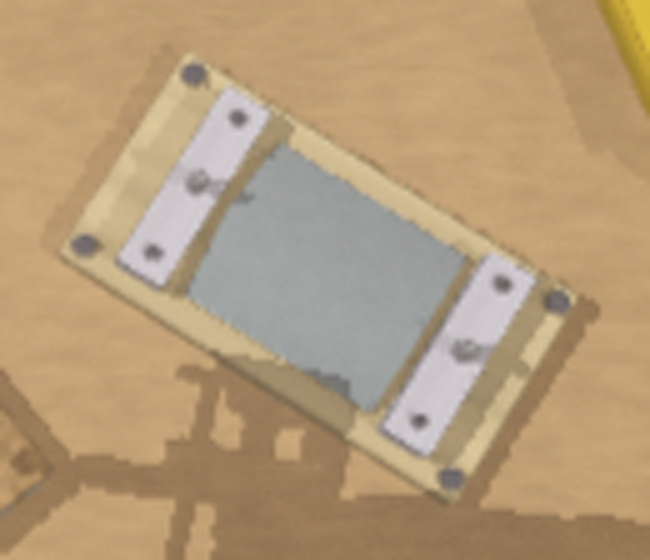

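The jig crop shows the rails' dowels at about (200,183) and (465,350), on the rails' axes. Rail centres are A(0.549,-0.227) and B(0.468,-0.355), so the jig's axis is at 57.5°.

>>> {"fn": "move_arm", "kwargs": {"plan": [[0,0,-0.81,0,0,0,40],[0,0,-0.81,0,0,0,40],[0,0,-0.81,0,0,0,40],[0,0,0,1,0.45,0,40],[0,0,0,1,0.45,0,40],[0,0,0,1,0.45,0,40],[0,0,0,1,0.45,0,40],[0,0,0,1,0.45,0,40],[0,0,0,1,0.45,0,40],[0,0,0,1,0.45,0,40]]}}

```text
t: 4.25
tool_pos: [0.4843, 0.2035, 0.2294]
orientation: [-2.185, -2.257, 0.0]
force: [1.4, 0.3, 0.5]
opening: 0.0398
gripper_force: 0.0
```

>>> {"fn": "move_arm", "kwargs": {"plan": [[0,0,0,0.83,0.36,0,40],[0,0,0,0.83,0.35,0,40],[0,0,0,0.83,0.35,0,40],[0,0,0,0.83,0.35,0,40],[0,0,0,0,0,0,40],[0,0,0,0,0,0,40],[0,0,0,0,0,0,40],[0,0,0,0,0,0,40],[0,0,0,0,0,0,40],[0,0,0,0,0,0,40]]}}

```text
t: 5.25
tool_pos: [0.5164, 0.2861, 0.2299]
orientation: [2.182, 2.26, 0.0]
force: [-0.8, -0.9, -0.0]
opening: 0.0399
gripper_force: 0.0
```

Run:
```python
from h import *
need((.5154,.2865,.117),92.3)
w=cam('wrist'); save('w2',w['frame']); W=cloud(w); z=W[...,2]
m=((z>.106)&(z<.122)).astype(np.uint8); n,l,st,ce=cv2.connectedComponentsWithStats(m)
for i in range(1,n):
    if st[i,4]>150:
        r=cv2.minAreaRect(W[l==i][:,:2].astype(np.float32)); print(st[i],np.round(r[0],4),np.round(r[1],4),round(r[2],1),np.median(z[l==i]))
```

```text
shift [ 0.02 -0.04  4.51]
turn [ 0.   -0.   -0.05]
shift in goal frame [ 0.02 -0.04  4.51]
[ 312   99   10  243 2053] [0.514  0.2877] [0.0061 0.1798] 2.3 0.113156631302208
[ 217  102   24  204 2095] [0.4516 0.3005] [0.0067 0.1464] 2.3 0.11292851804093386
[ 394  103   22  198 2072] [0.5753 0.3065] [0.0067 0.1416] 2.4 0.11297840156399422
[560 333  68  33 837] [0.7334 0.2013] [0.0451 0.014 ] 21.1 0.11424255426843466
```

View pics/w2.png

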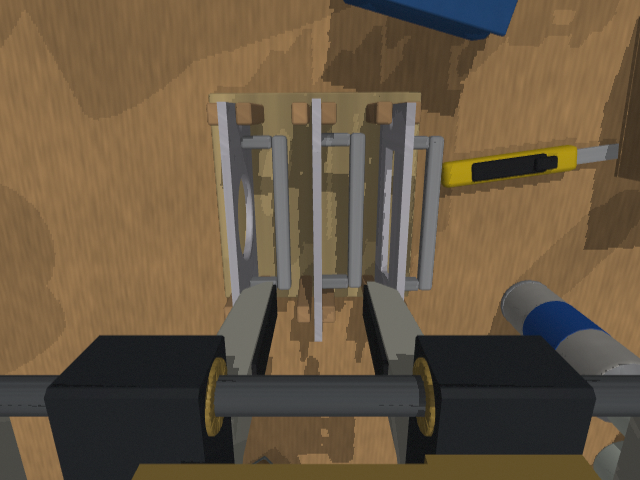

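The wrist view shows the twin's edge at px (317,220), midway between the fingers, with the handle bar on the right. The edge centre is (0.514,0.288). Descending and gripping.

>>> {"fn": "move_arm", "kwargs": {"plan": [[0,0,0,0.06,-0.09,0.8,40],[0,0,0,0,0,0.8,40],[0,0,0,0,0,0.8,40],[0,0,0,0,0,0.8,40],[0,0,0,0,0,0.7,40],[0,0,0,0,0,0.6,40],[0,0,0,0,0,0.5,40],[0,0,0,0,0,0.32,40],[0,0,0,0,0,0,40],[0,0,0,0,0,0,40]]}}

```text
t: 6.3
tool_pos: [0.5143, 0.2881, 0.0971]
orientation: [2.181, 2.261, 0.001]
force: [0.0, 0.0, 0.5]
opening: 0.0401
gripper_force: 0.0
```

>>> {"fn": "move_arm", "kwargs": {"plan": [[0,0,0,0,0,0,0],[0,0,0,0,0,0,0],[0,0,0,0,0,0,0],[0,0,0,0,0,0,0],[0,0,0,0,0,0,0],[0,0,0,0,0,0,0],[0,0,0,0,0,0,0],[0,0,0,0,0,-0.2,0],[0,0,0,0,0,-0.4,0],[0,0,0,0,0,-0.4,0]], "force": 45}}

```text
t: 7.3
tool_pos: [0.5138, 0.2878, 0.1221]
orientation: [-2.181, -2.261, 0.001]
force: [-0.1, 0.2, -2.7]
opening: 0.0056
gripper_force: 45.0
```

Held (opening 5.6 mm, 45 N). Lifting clear, moving to the free bench, then pitching.

>>> {"fn": "move_arm", "kwargs": {"plan": [[0,0,0,0,0,-0.6,0],[0,0,0,0,0,-0.8,0],[0,0,0,0,0,-0.8,0],[0,0,0,0,0,-0.8,0],[0,0,0,0,0,-0.8,0],[0,0,0,0,0,-0.4,0],[0,0,0,-0.4,0,0,0],[0,0,0,-0.8,0,0,0],[0,0,0,-0.8,0,0,0],[0,0,0,-0.8,0,0,0]]}}

```text
t: 8.3
tool_pos: [0.5158, 0.2165, 0.2253]
orientation: [-2.181, -2.26, 0.003]
force: [0.2, 0.7, -2.0]
opening: 0.0056
gripper_force: 45.0
```

>>> {"fn": "move_arm", "kwargs": {"plan": [[0,0,0,-0.8,0.2,0,0],[0,0,0,-0.8,0.3,0,0],[0,0,0,-0.8,0.3,0,0],[0,0,0,-0.8,0.3,0,0],[0,0,0,-0.8,0.3,0,0],[0,0,0,-0.8,0.3,0,0],[0,0,0,-0.5,0.2,0,0],[0,0,0,-0.4,0.2,0,0],[-0.6,0,0,0,0,0,0],[-0.9,0,0,0,0,0,0]]}}

```text
t: 9.3
tool_pos: [0.5748, 0.077, 0.2259]
orientation: [2.103, 2.177, 0.173]
force: [-0.1, 0.3, -2.1]
opening: 0.0054
gripper_force: 45.0
```

>>> {"fn": "move_arm", "kwargs": {"plan": [[-0.9,0,0,0,0,0,0],[-0.9,0,0,0,0,0,0],[-0.9,0,0,0,0,0,0],[-0.9,0,0,0,0,0,0],[-0.9,0,0,0,0,0,0],[-0.9,0,0,0,0,0,0],[-0.9,0,0,0,0,0,0],[-0.5,0,0,0,0,0,0],[0,0,0,0,0,0,0],[0,0,0,0,0,0,0]]}}

```text
t: 10.3
tool_pos: [0.5737, 0.0776, 0.2264]
orientation: [1.679, 1.741, 0.806]
force: [0.8, 0.1, -2.6]
opening: 0.0054
gripper_force: 45.0
```

Run:
```python
from h import *
s=read_state(); print(s['q'],s['tool_pos'],s['opening']); need((.566,.075,.075),92.3,50)
c=cam('scene'); save('s2',c['frame'])
```

```text
[ 0.05515895 -0.71927423  2.41926717 -0.02709672  0.57443033  0.03519607] [0.57370411 0.07755207 0.22636217] 0.005403427868245698
shift [-0.09 -4.82  3.68]
turn [-0.05  0.03 -0.03]
shift in goal frame [-0.09 -4.84  3.65]
```

View pics/s2.png

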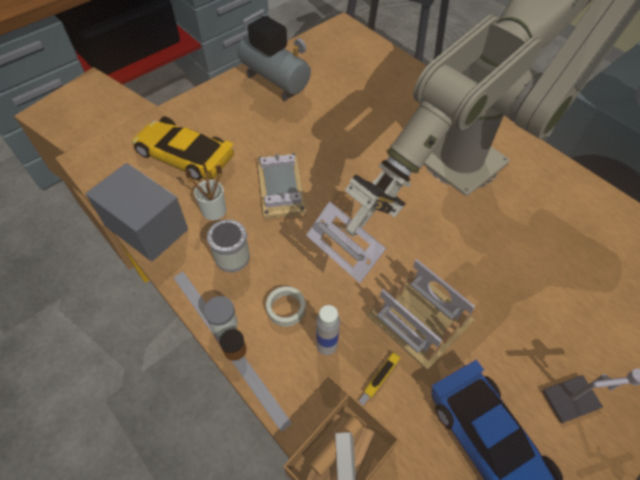

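The scene view shows the mask held at px (345,243) over free bench, handle up, tilted as planned; the other two masks are untouched. j3 is at 2.42 of 2.5, so I lower it a little further out and check.

>>> {"fn": "move_arm", "kwargs": {"plan": [[0,0,0,0,-0.4,0.4,0],[0,0,0,0,-0.6,0.6,0],[0,0,0,0,-0.6,0.6,0],[0,0,0,0,-0.6,0.6,0],[0,0,0,0,-0.6,0.6,0],[0,0,0,0,-0.6,0.6,0],[0,0,0,0,-0.6,0.6,0],[0,0,0,0,-0.4,0.4,0],[0,0,0,0,0,0,0],[0,0,0,0,0,0,0]]}}

```text
t: 11.35
tool_pos: [0.5878, 0.0779, 0.072]
orientation: [1.679, 1.74, 0.806]
force: [-0.4, 0.3, -2.1]
opening: 0.0056
gripper_force: 45.0
```

Run:
```python
from h import *
s=read_state(); print(s['q'],s['tool_pos'],s['opening']); need((.585,.075,.058),92.3,50)
c=cam('scene'); W=cloud(c); z=W[...,2]
m=(W[...,0]>.48)&(W[...,0]<.72)&(abs(W[...,1]-.075)<.11)&(z>.012)
P=W[m]; f=P[P[:,0]>.6]
if len(f): print(len(f),f[:,0].max(),np.percentile(f[:,2],[1,5]),f[:,1].min(),f[:,1].max())
```

```text
[ 0.05414879 -0.30995119  2.47494341 -0.13152995  0.10937963  0.14264367] [0.58775619 0.07787844 0.07196078] 0.005593837849208855
shift [-0.11 -0.5   0.27]
turn [-0.04  0.03 -0.03]
shift in goal frame [-0.11 -0.5   0.27]
1536 0.7199642330840155 [0.01768638 0.02151734] -0.013273456743920577 0.17019550706742348
```

>>> {"fn": "move_arm", "kwargs": {"plan": [[0.5,0,0,0,0,0,0],[0.5,0,0,0,0,0,0],[0,0,0,0,0,0.2,0],[0,0,0,0,0,0.2,0],[0,0,0,0,0,0.1,0],[0,0,0,0,0,0.05,0],[0,0,0,0,0,0,0],[0,0,0,0,0,0,0],[0,0,0,0,0,0,0],[0,0,0,0,0,0,0]]}}

```text
t: 12.4
tool_pos: [0.5966, 0.0783, 0.0618]
orientation: [1.746, 1.809, 0.728]
force: [0.3, -0.4, -0.5]
opening: 0.0054
gripper_force: 45.0
```

Run:
```python
from h import *
s=read_state(); print(s['q'],s['tool_pos'],s['force'],np.degrees(np.arcsin(R.from_rotvec(s['orientation']).as_matrix()[2,2])))
```

```text
[ 0.05229549 -0.2358496   2.37727426 -0.04930232  0.23577998  0.05994693] [0.59660258 0.0782736  0.0617933 ] [ 0.26604379 -0.37087826 -0.48628928] -46.184020331020186
```

Contact: the load dropped from 2.1 to 0.5 N. Releasing and backing off along the tool axis.

>>> {"fn": "move_arm", "kwargs": {"plan": [[0,0,0,0,0,0,10],[0,0,0,0,0,0,16],[0,0,0,0,0,0,20],[0,0,0,0,0,-0.4,20],[0,0,0,0,0,-0.6,20],[0,0,0,0,0,-0.8,20],[0,0,0,0,0,-0.8,20],[0,0,0,0,0,-0.6,20],[0,0,0,0,0,0,20],[0,0,0,0,0,0,20]]}}

```text
t: 13.4
tool_pos: [0.5459, 0.0773, 0.121]
orientation: [1.747, 1.81, 0.725]
force: [-0.5, -0.2, -1.3]
opening: 0.0199
gripper_force: 0.0
```

Run:
```python
from h import *
s=read_state(); print(s['q'],s['tool_pos'],s['opening'])
c=cam('scene'); save('s3',c['frame'][170:340,240:420].repeat(3,0).repeat(3,1)); W=cloud(c); z=W[...,2]
m=(W[...,0]>.5)&(W[...,0]<.70)&(abs(W[...,1]-.075)<.11)&(z>.003)&(z<.012)
r=cv2.minAreaRect(W[m][:,:2].astype(np.float32)); print(m.sum(),r)
m=(W[...,0]>.5)&(W[...,0]<.70)&(abs(W[...,1]-.075)<.11)&(z>.034)&(z<.05)
r=cv2.minAreaRect(W[m][:,:2].astype(np.float32)); print(m.sum(),r,np.median(z[m]))
```

```text
[ 0.05883237 -0.59592513  2.4968278  -0.03632261  0.47846441  0.04899048] [0.54587285 0.07730311 0.12096948] 0.019900595046104218
1654 ((0.6003281474113464, 0.07493263483047485), (0.19894427061080933, 0.21933497488498688), 0.056008826941251755)
230 ((0.6046520471572876, 0.07858335226774216), (0.014186806045472622, 0.13268333673477173), 1.8909788131713867) 0.04104461002624535
```

View pics/s3.png

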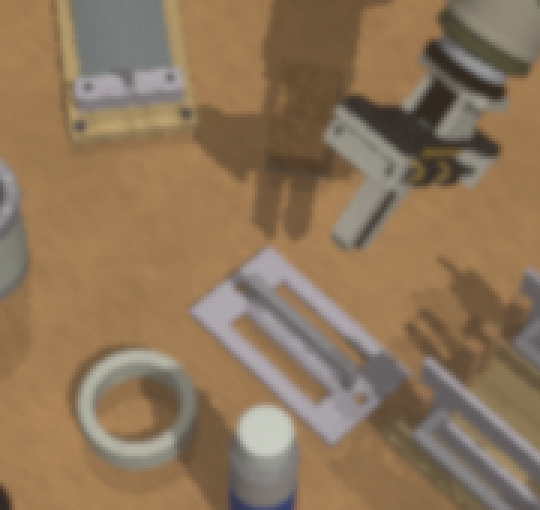

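The mask lies flat at about px (300,345) of the crop, handle up; the bar centre is (0.605,0.079) at 1.9°. Raising the tool, turning it down and opening.

>>> {"fn": "move_arm", "kwargs": {"plan": [[0,0,0,0,0.5,0,20],[0,0,0,0,0.8,0,20],[0,0,0,0,0.8,0,20],[0,0,0,0,0.8,0,20],[0,0,0,0,0.8,0,20],[0.7,0,0,0,0,0,30],[0.9,0,0,0,0,0,30],[0.9,0,0,0,0,0,40],[0.9,0,0,0,0,0,40],[0.9,0,0,0,0,0,40]]}}

```text
t: 14.45
tool_pos: [0.6122, 0.0796, 0.1823]
orientation: [2.023, 2.095, 0.321]
force: [-0.4, 0.2, -0.1]
opening: 0.0396
gripper_force: 0.0
```

>>> {"fn": "move_arm", "kwargs": {"plan": [[0.9,0,0,0,0,0,40],[0.9,0,0,0,0,0,40],[0.8,0,0,0,0,0,40],[0.4,0,0,0,0,0,40],[0,0,0,0,0,0,40],[0,0,0,0,0,0,40],[0,0,0,0,0,0,40],[0,0,0,0,0,0,40],[0,0,0,0,0,0,40],[0,0,0,0,0,0,40]]}}

```text
t: 15.45
tool_pos: [0.6122, 0.0797, 0.1845]
orientation: [-2.181, -2.259, 0.004]
force: [-0.3, 0.2, -0.1]
opening: 0.0399
gripper_force: 0.0
```

```bash
cat > bar.py <<'E'
from h import *
c=cam('wrist'); W=cloud(c); z=W[...,2]
b=(abs(W[...,0]-.605)<.09)&(abs(W[...,1]-.078)<.11)
for lo,hi in((.035,.05),(.003,.0095)):
    m=(b&(z>lo)&(z<hi)).astype(np.uint8); m=cv2.morphologyEx(m,cv2.MORPH_OPEN,np.ones((3,3)))
    n,l,st,ce=cv2.connectedComponentsWithStats(m); i=1+st[1:,4].argmax(); m=l==i
    r=cv2.minAreaRect(W[m][:,:2].astype(np.float32)); print(m.sum(),r,np.median(z[m]))
E
cat bar.py > /dev/null
python3 - <<'E'
exec(open('bar.py').read())
need((.605,.0785,.028),91.9)
E
```

```text
2476 ((0.601924479007721, 0.07880151271820068), (0.012011508457362652, 0.13133372366428375), 1.9155570268630981) 0.04075867720102428
14342 ((0.6020487546920776, 0.07844588160514832), (0.10019733756780624, 0.17981328070163727), 2.0125179290771484) 0.00511865709728883
shift [-0.03 -0.27  6.26]
turn [-0.03  0.01  0.02]
shift in goal frame [-0.04 -0.29  6.26]
```

>>> {"fn": "move_arm", "kwargs": {"plan": [[0,0,0,-0.05,-0.4,0.6,40],[0,0,0.02,0,0,0.9,40],[0,0,0,0,0,0.9,40],[0,0,0,0,0,0.9,40],[0,0,0,0,0,0.9,40],[0,0,0,0,0,0.8,40],[0,0,0,0,0,0.7,40],[0,0,0,0,0,0.4,40],[0,0,0,0,0,0.16,40],[0,0,0,0,0,0,40]]}}

```text
t: 16.5
tool_pos: [0.6017, 0.078, 0.0276]
orientation: [-2.183, -2.256, 0.005]
force: [-0.8, -0.2, 0.4]
opening: 0.0398
gripper_force: 0.0
```

>>> {"fn": "move_arm", "kwargs": {"plan": [[0,0,0,0,0,0,0],[0,0,0,0,0,0,0],[0,0,0,0,0,0,0],[0,0,0,0,0,0,0],[0,0,0,0,0,0,0],[0,0,0,0,0,0,0],[0,0,0,0,0,-0.2,0],[0,0,0,0,0,-0.6,0],[0,0,0,0,0,-0.8,0],[0,0,0,0,0,-0.8,0]], "force": 50}}

```text
t: 17.5
tool_pos: [0.6016, 0.078, 0.0887]
orientation: [-2.183, -2.256, 0.006]
force: [1.2, -0.8, -1.7]
opening: 0.0116
gripper_force: 50.0
```

Run:
```python
from h import *
s=read_state(); print(s['tool_pos'],s['opening'],s['force'])
need((.5086,-.2910,.16),57.5)
```

```text
[0.60159574 0.07796717 0.08873913] 0.01162459606769074 [ 1.2362976  -0.82438926 -1.73562011]
shift [-14.63  -4.22  -2.82]
turn [-0.04  0.02  5.73]
shift in goal frame [-14.45   4.79  -2.85]
```

>>> {"fn": "move_arm", "kwargs": {"plan": [[0,0,0,-0.3,0,-0.8,0],[0,0,0,-0.6,-0.2,-0.8,0],[0,0,0,-0.9,-0.26,-0.8,0],[0,0,0,-0.9,-0.26,-0.4,0],[0,0,0,-0.9,-0.26,0,0],[0,0,0,-0.9,-0.26,0,0],[0,0,0,-0.9,-0.26,0,0],[0,0,0,-0.9,-0.26,0,0],[0,0,0,-0.9,-0.26,0,0],[0,0,0,-0.9,-0.26,0,0]]}}

```text
t: 18.5
tool_pos: [0.5515, -0.1271, 0.1589]
orientation: [-2.183, -2.256, 0.005]
force: [-0.3, 0.6, -3.4]
opening: 0.0115
gripper_force: 50.0
```

>>> {"fn": "move_arm", "kwargs": {"plan": [[0,0,0,-0.9,-0.26,0,0],[0,0,0,-0.9,-0.26,0,0],[0,0,0,-0.9,-0.26,0,0],[0,0,0,-0.9,-0.26,0,0],[0,0,0,-0.9,-0.26,0,0],[0,0,0,-0.9,-0.26,0,0],[0,0,0,-0.7,-0.26,0,0],[0,0,0,-0.4,-0.2,0,0],[0,0,0.4,0,0,0,0],[0,0,0.7,0,0,0,0]]}}

```text
t: 19.5
tool_pos: [0.5066, -0.2904, 0.1588]
orientation: [-2.312, -2.124, 0.005]
force: [-0.1, 0.1, -2.3]
opening: 0.0118
gripper_force: 50.0
```

>>> {"fn": "move_arm", "kwargs": {"plan": [[0,0,0.8,0,0,0,0],[0,0,0.8,0,0,0,0],[0,0,0.8,0,0,0,0],[0,0,0.8,0,0,0,0],[0,0,0.8,0,0,0,0],[0,0,0.6,0,0,0,0],[0,0,0,0,0,0,0],[0,0,0,0,0,0,0],[0,0,0,0,0,0,0],[0,0,0,0,0,0,0]]}}

```text
t: 20.5
tool_pos: [0.5069, -0.2903, 0.1584]
orientation: [-2.75, -1.516, 0.005]
force: [0.4, 0.4, -1.8]
opening: 0.0115
gripper_force: 50.0
```

Run:
```python
from h import *
need((.5086,-.2910,.16),57.5); print(read_state()['tool_pos'])
w=cam('wrist'); save('w3',w['frame'])
```

```text
shift [ 0.01  0.07 -0.06]
turn [-0.03  0.02  0.04]
shift in goal frame [ 0.01  0.07 -0.06]
[ 0.50687164 -0.29025306  0.15839623]
```

View pics/w3.png

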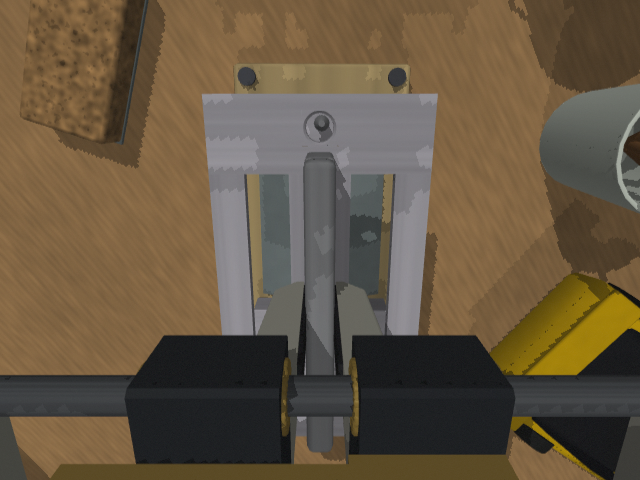

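The wrist view shows hole a at px (319,126) with the dowel's tip inside it at about (321,124), so it is almost lined up. Measuring both through depth.

```bash
cat > al.py <<'E'
from h import *
def al():
    w=cam('wrist'); W=cloud(w); z=W[...,2]; s=read_state(); tp=np.array(s['tool_pos']); hb=tp[2]-.028
    o=-w['R'].T@w['t']
    def ray(u,v,h):
        d=w['R'].T@[(u-w['cx'])/w['fx'],(v-w['cy'])/w['fy'],1]; return o+d*(h-o[2])/d[2]
    sub=(slice(60,200),slice(230,410))
    pl=(z>hb-.006)&(z<hb+.014); m=np.zeros(z.shape,np.uint8); m[sub]=(~pl[sub]); 
    n,l,st,ce=cv2.connectedComponentsWithStats(m)
    for i in range(1,n):
        if 150<st[i,4]<3000 and abs(ce[i][0]-320)<25:
            h=(l==i); ztop=np.median(z[pl&(cv2.dilate(h.astype(np.uint8),np.ones((9,9)))>0)])
            (u,v),r=cv2.minEnclosingCircle(cv2.findContours(h.astype(np.uint8),0,2)[0][0]); H=ray(u,v,ztop)
            d=h&(z>.048)&(z<.07)
            print('hole px',np.round((u,v,r),1),'ztop',ztop.round(4),'hole',H.round(4), 'area',st[i])
            if d.sum(): 
                P=W[d]; print('dowel n',d.sum(),'px',np.argwhere(d).mean(0).round(1)[::-1],'med',np.median(P,0).round(4))
                t=P[P[:,2]>np.percentile(P[:,2],60)]; print('tip',t.mean(0).round(4))
                Rt=R.from_rotvec(s['orientation']); print('tip-hole mm in tool xy',(Rt.inv().apply(np.median(t,0)-H)*1000).round(1))
    print('tcp',tp.round(4),'tilt',R.from_rotvec(s['orientation']).as_matrix()[:,2].round(4))
    P=W[pl&(np.mgrid[:480,:640][0]<330)]; A=np.c_[P[:,:2],np.ones(len(P))]; k=np.linalg.lstsq(A,P[:,2],rcond=None)[0]; print('plate slope',k[:2].round(4))
    return w,W
E
python3 - <<'E'
from al import *
al()
E
```

```text
hole px [319.2 127.1  14.2] ztop 0.1348 hole [ 0.5472 -0.2253  0.1348] area [306 113  28  29 622]
dowel n 196 px [321.3 122.9] med [ 0.5481 -0.2259  0.059 ]
tip [ 0.5481 -0.2258  0.0623]
tip-hole mm in tool xy [ 0.3  1.3 72.5]
hole px [319.5 177.7  26.3] ztop 0.1351 hole [ 0.5356 -0.2439  0.1351] area [ 303  153   33   47 1460]
tcp [ 0.5069 -0.2903  0.1583] tilt [-3.7e-03 -7.0e-04 -1.0e+00]
plate slope [-0.0003  0.0014]
```

>>> {"fn": "move_arm", "kwargs": {"plan": [[-0.03,0.02,0.04,0,0.04,0.2,0],[0,0,0,0,0,0.4,0],[0,0,0,0,0,0.4,0],[0,0,0,0,0,0.4,0],[0,0,0,0,0,0.4,0],[0,0,0,0,0,0.3,0],[0,0,0,0,0,0.1,0],[0,0,0,0,0,0,0],[0,0,0,0,0,0,0],[0,0,0,0,0,0,0]]}}

```text
t: 21.6
tool_pos: [0.5081, -0.2912, 0.104]
orientation: [2.753, 1.509, 0.001]
force: [-0.0, 1.0, -3.1]
opening: 0.0117
gripper_force: 50.0
```

Run:
```python
from al import *
w,W=al(); z=W[...,2]; need((.5086,-.291,.1),57.5)
# jig base end edge and long edges (z~18mm) visible round the plate
m=((z>.010)&(z<.024)&(abs(W[...,0]-.51)<.16)&(abs(W[...,1]+.29)<.16)).astype(np.uint8)
n,l,st,ce=cv2.connectedComponentsWithStats(m)
for i in range(1,n):
    if st[i,4]>200: print(st[i],W[l==i].mean(0).round(3))
f=w['frame']; save('w4',f)
i=1+st[1:,4].argmax()
P=W[l==i]; a=np.radians(57.5); X=P[:,:2]@[np.cos(a),np.sin(a)]; Y=P[:,:2]@[-np.sin(a),np.cos(a)]
# outer end edge: max X per Y bin
b=np.arange(np.percentile(Y,2),np.percentile(Y,98),.004); e=[(c+.002,np.percentile(X[(Y>=c)&(Y<c+.004)],98)) for c in b if ((Y>=c)&(Y<c+.004)).sum()>8]
e=np.array(e); k=np.polyfit(e[:,0],e[:,1],1); print('end edge slope deg',np.degrees(np.arctan(k[0])),'res',np.std(np.polyval(k,e[:,0])-e[:,1]),e[:,1].mean(),Y.min(),Y.max())
```

```text
hole px [319.  127.2  14.3] ztop 0.0805 hole [ 0.5488 -0.2264  0.0805] area [305 113  29  29 623]
dowel n 313 px [317.  125.5] med [ 0.5481 -0.2258  0.0591]
tip [ 0.548  -0.2259  0.0623]
tip-hole mm in tool xy [-0.  -1.  18.3]
hole px [319.5 177.7  26.3] ztop 0.081 hole [ 0.5372 -0.245   0.081 ] area [ 303  153   33   47 1464]
tcp [ 0.5081 -0.2911  0.104 ] tilt [ 0.0011 -0.0013 -1.    ]
plate slope [0.0044 0.001 ]
shift [0.02 0.01 0.16]
turn [ 0.02  0.   -0.01]
shift in goal frame [0.02 0.01 0.16]
[ 209   53  218   41 8796] [ 0.563 -0.203  0.017]
[  52   80   25   72 1020] [ 0.426 -0.143  0.017]
[247 174  13  52 350] [ 0.492 -0.239  0.023]
[375 174  18 108 812] [ 0.555 -0.293  0.023]
[557 301  78  63 535] [ 0.633 -0.44   0.021]
end edge slope deg 0.037052217914227185 res 0.00012739928546136165 0.14198695561284833 -0.6457340354175405 -0.5216567496634257
```

View pics/w4.png

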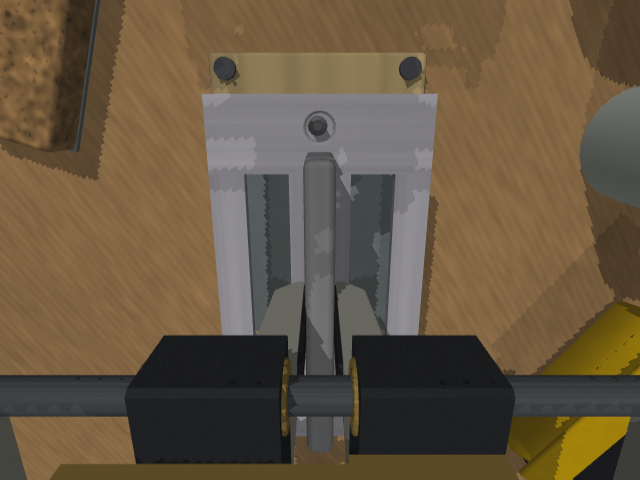

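The wrist view shows the dowel centred in the hole at px (318,126), and the jig's end edge agrees with the 57.5° yaw. Correcting 1 mm and lowering.

>>> {"fn": "move_arm", "kwargs": {"plan": [[0,0,0,0,-0.04,0,0],[0,0,0,0,0,0.1,0],[0,0,0,0,0,0.15,0],[0,0,0,0,0,0.15,0],[0,0,0,0,0,0.15,0],[0,0,0,0,0,0.15,0],[0,0,0,0,0,0.1,0],[0,0,0,0,0,0.1,0],[0,0,0,0,0,0.1,0],[0,0,0,0,0,0,0]]}}

```text
t: 22.65
tool_pos: [0.5066, -0.2902, 0.0778]
orientation: [2.755, 1.51, -0.001]
force: [-0.7, -0.3, -2.7]
opening: 0.0112
gripper_force: 50.0
```

Run:
```python
from al import *
al(); s=read_state(); print(s['force'],s['wrist_torque'])
```

```text
hole px [319.  127.1  14.2] ztop 0.0549 hole [ 0.5473 -0.2254  0.0549] area [306 113  27  29 205]
hole px [319.5 177.9  26.1] ztop 0.0548 hole [ 0.5356 -0.2441  0.0548] area [ 302  153   35   47 1463]
dowel n 30 px [320.1 154.4] med [ 0.5423 -0.2344  0.0671]
tip [ 0.542  -0.2344  0.0682]
tip-hole mm in tool xy [ 11.8  -0.4 -13. ]
tcp [ 0.5068 -0.2903  0.0781] tilt [-1.e-04 -5.e-04 -1.e+00]
plate slope [0.0037 0.0033]
[-0.06206959  0.93492339 -2.62090185] [-0.04177589 -0.09944851  0.03265666]
```

>>> {"fn": "move_arm", "kwargs": {"plan": [[0,0,0,0,0,0.08,0],[0,0,0,0,0,0.08,0],[0,0,0,0,0,0.08,0],[0,0,0,0,0,0.06,0],[0,0,0,0,0,0.06,0],[0,0,0,0,0,0.04,0],[0,0,0,0,0,0,0],[0,0,0,0,0,0,0],[0,0,0,0,0,0,0],[0,0,0,0,0,0,0]]}}

```text
t: 23.7
tool_pos: [0.5069, -0.2904, 0.0683]
orientation: [2.754, 1.51, -0.0]
force: [0.3, 0.5, -2.3]
opening: 0.0112
gripper_force: 50.0
```

>>> {"fn": "move_arm", "kwargs": {"plan": [[0,0,0,0,0,0.03,0],[0,0,0,0,0,0.02,0],[0,0,0,0,0,0.02,0],[0,0,0,0,0,0,0],[0,0,0,0,0,0,0],[0,0,0,0,0,0,0],[0,0,0,0,0,0,0],[0,0,0,0,0,0,0],[0,0,0,0,0,0,0],[0,0,0,0,0,0,0]]}}

```text
t: 24.7
tool_pos: [0.5072, -0.2906, 0.0682]
orientation: [2.754, 1.509, 0.0]
force: [-5.4, 3.6, 9.3]
opening: 0.0115
gripper_force: 50.0
```

Firm contact at z = 0.068, as expected when seated. Releasing and retreating upwards.

>>> {"fn": "move_arm", "kwargs": {"plan": [[0,0,0,0,0,0,16],[0,0,0,0,0,0,30],[0,0,0,0,0,0,36],[0,0,0,0,0,0,36],[0,0,0,0,0,-0.3,36],[0,0,0,0,0,-0.6,36],[0,0,0,0,0,-0.9,36],[0,0,0,0,0,-0.9,36],[0,0,0,0,0,-0.9,36],[0,0,0,0,0,-0.9,36]]}}

```text
t: 25.7
tool_pos: [0.5071, -0.2905, 0.1817]
orientation: [2.753, 1.509, 0.001]
force: [-0.0, -0.1, -0.8]
opening: 0.0358
gripper_force: 0.0
```

>>> {"fn": "move_arm", "kwargs": {"plan": [[0,0,0,0,0,-0.6,36],[0,0,0,0,0,0,36],[0,0,0,0,0,0,36],[0,0,0,0,0,0,36],[0,0,0,0,0,0,36],[0,0,0,0,0,0,36],[0,0,0,0,0,0,36],[0,0,0,0,0,0,36],[0,0,0,0,0,0,36],[0,0,0,0,0,0,36]]}}

```text
t: 26.7
tool_pos: [0.5069, -0.2903, 0.1941]
orientation: [2.754, 1.51, -0.0]
force: [0.4, 0.5, -0.8]
opening: 0.0362
gripper_force: 0.0
```

Run:
```python
from h import *
for n in('wrist','scene'):
    w=cam(n); W=cloud(w); z=W[...,2]
    b=(np.hypot(W[...,0]-.5086,W[...,1]+.291)<.11)
    m=b&(z>.042)&(z<.052); P=W[m]; A=np.c_[P[:,:2]-[.5086,-.291],np.ones(len(P))]; k=np.linalg.lstsq(A,P[:,2],rcond=None)[0]
    r=cv2.minAreaRect(P[:,:2].astype(np.float32)); print(n,m.sum(),'slope',k.round(4),np.round(r[0],4),np.round(r[1],4),r[2])
    if n=='wrist': save('w5',w['frame'])
print(read_state()['force'],read_state()['tool_pos'])
```

```text
wrist 16321 slope [0.0009 0.0006 0.0451] [ 0.5067 -0.2905] [0.181  0.1003] 57.43660354614258
scene 980 slope [-0.0001 -0.002   0.0462] [ 0.5107 -0.2901] [0.1884 0.1033] 56.859703063964844
[ 0.73693058 -0.16561064  0.05201497] [ 0.50685629 -0.29029002  0.1940691 ]
```

View pics/w5.png

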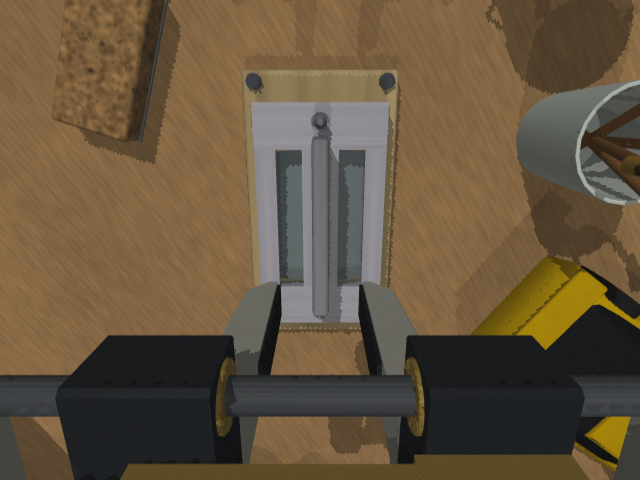

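The mask lies level on the jig (slope below 0.002, top at 45–46 mm), with the dowel standing through the hole at px (320,120). The gripper is clear, so I am handing in.

```bash
python3 -c "
from plant import close_job; print(close_job())"
```

```text
the job is handed in; nothing more can be done
None
```

The twin-slot mask is on the jig, handle up, level on both rails and let go, and the job is handed in at about 27 s; the other two masks stayed in the rack and nothing else was touched, though the hand-in call gave no verdict.

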